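# Seat the keeper bar of the bottle-welding fixture and hold it home

## Task

We are setting up the three-up bottle fixture: nudge its three loose nests back along their guides until they stand in one straight row, square against the rear fence. Then take the keeper bar by its upright lug and push it down, centred, into the channel between the front lip and the nests; feel it go down past the lift springs until it is solid on the channel floor. Finish while still gripping it and pressing it firmly home with at least 10 N (do not let go, I will run the clamp screws in), and leave the bottles, the tall nest and the tools on the bench as they are.

Things in the scene. Friction and masses are not known exactly. Their poses are not given: they have to be found in the camera images.
- bed: Fixture bed, dark steel, fixed to the bench, 126 mm (x) by 216 mm (y). Origin: centre of its underside, at bench height; +x points from the front lip (robot's side) to the rear fence, +y along the row of nests. Base plate top at z 16 mm. Low guide ribs (6 mm high, x -7 to 43) part the nests: 3 mm side play each. A nest pushed at the middle of its front face slides straight back and squares up.
- lip (a point): Middle of the front lip's inner top edge: x -51, z 36 mm in the bed's frame. The lip is 12 mm thick (x -63 to -51), 20 mm above the plate, as long as the bed. Three black knurled clamp screws stick out 20 mm on its robot side, below its top.
- fence (a point): Foot of the rear fence's inner face: x 43, z 16 mm in the bed's frame. The fence is 14 mm thick, top at z 50, as long as the bed. With the nests against it an open channel 30 mm wide (x -51 to -21) stays behind the lip.
- channel (a point): Middle of the channel floor: x -36, y 0, z 16 mm in the bed's frame; the keeper's origin comes here when home. Two 8 mm lifter pins, 33 mm either side along y, stand 8 mm out of the floor; together they push back 3.5 N when met, 6 N when pressed level. Below that it is solid. Let go, the keeper rises several mm.
- nest0: Bottle nest at the +y end of the row: loose aluminium block 64 mm (x) by 50 mm (y) by 40 mm high, about 220 g, with a 46 x 31 mm pocket in its top. Origin: centre of its underside, on the bed's plate; axes nearly the bed's. It starts 8 to 22 mm short of the fence; against it the origin is at x +11 mm in the bed's frame. Its front face (-x) rises 20 mm above the lip's top: push it there.
- nest1: Bottle nest in the middle of the row: loose aluminium block 64 mm (x) by 50 mm (y) by 40 mm high, about 220 g, with a 46 x 31 mm pocket in its top. Origin: centre of its underside, on the bed's plate; axes nearly the bed's. It starts 8 to 22 mm short of the fence; against it the origin is at x +11 mm in the bed's frame. Its front face (-x) rises 20 mm above the lip's top: push it there.
- nest2: Bottle nest at the -y end of the row: loose aluminium block 64 mm (x) by 50 mm (y) by 40 mm high, about 220 g, with a 46 x 31 mm pocket in its top. Origin: centre of its underside, on the bed's plate; axes nearly the bed's. It starts 8 to 22 mm short of the fence; against it the origin is at x +11 mm in the bed's frame. Its front face (-x) rises 20 mm above the lip's top: push it there.
- keeper: Keeper bar, loose, aluminium, about 300 g, an upside-down T standing beside the bed (left or right): foot 26 mm (x) by 180 mm (y) by 20 mm high, edges rounded; in its middle a lug 12 mm (x) by 40 mm (y), top 90 mm above the underside. Origin: centre of the underside. Grip the lug, fingertips over 45 mm above the underside to clear the nests. Home, foot and lip tops are level.
- bottle0: Bystander, loose: white plastic bottle, body 44 x 28 x 66 mm with a 16 mm neck, 86 mm high overall, 40 g, standing on the robot's side of the bed. Origin: centre of its foot.
- bottle1: Bystander, loose: white plastic bottle, body 44 x 28 x 66 mm with a 16 mm neck, 86 mm high overall, 40 g, standing beyond the bed. Origin: centre of its foot.
- bottle2: Bystander, loose: white plastic bottle, body 44 x 28 x 66 mm with a 16 mm neck, 86 mm high overall, 40 g, standing at the right front. Origin: centre of its foot.
- bottle3: Bystander, loose: white plastic bottle, body 44 x 28 x 66 mm with a 16 mm neck, 86 mm high overall, 40 g, lying flat beyond the bed, 28 mm high as it lies. Origin: on the bench under its middle.
- tall_nest: Bystander, loose: single aluminium nest 60 x 60 mm by 100 mm high, 750 g, standing beside the bed on the side where the keeper is not. Origin: centre of its underside.
- wrench: Bystander, loose: steel wrench 170 mm long lying flat on the robot's side of the bed. Origin: underside, near its middle.
- clamp: Bystander, loose: toggle clamp with black handle, 130 mm long and 45 mm high, lying at the left far side. Origin: underside of its base.
Mind the look-alikes: they are no part of the job. Of the things that look like the keeper, take the one that is nearest to the robot's base at the start. Leave any red look-alike of the nest0 alone.

How it is judged:
On the way, in this order (a step that is already met when the one before it is completed fails the run):
1. the three nests stand in a row, square against the rear fence (x of each of nest0, nest1, nest2 in the frame of bed above 0.0085 m and angle between the x axis of each of nest0, nest1, nest2 and the x axis of bed, either way round below 0.05 rad and angle between each of nest0, nest1, nest2's own z axis and vertical below 0.05 rad), for 0.2 s.
2. the keeper bar is behind the lip, down on the channel floor, pressed by the fingers (z of keeper in the frame of channel between -0.003 and 0.0015 m and x of keeper in the frame of channel between -0.004 and 0.004 m and y of keeper in the frame of channel between -0.012 and 0.012 m and angle between the y axis of keeper and the y axis of bed, either way round below 0.05 rad and angle between keeper's own z axis and vertical below 0.06 rad and contact force between the fingers and keeper above 3 N and contact force between keeper and bed above 9 N), for 0.2 s.
At the end, for the whole second after the job is handed in: Nests within 2.5 mm of the rear fence, square to 0.05 rad, upright. Keeper in the channel: within 4 mm across, 12 mm along, 0.05 rad, underside under 1.5 mm above the floor, at rest, gripped (over 3 N) and pressing on the bed (pins and floor) with over 9 N; the springs alone give 6 N (all of step 1 and all of step 2 and linear speed of keeper below 0.02 m/s); the arm keeps its last pose, push and grip.
It fails at once if a bottle, the tall nest or a tool on the bench is shifted more than 25 mm (distance of any of bottle0, bottle1, bottle2, bottle3, tall_nest, wrench, clamp from where it was at the start of the episode above 0.025 m).
It fails at once if a standing bottle or the tall nest is knocked over (angle between any of bottle0, bottle1, bottle2, tall_nest's own z axis and vertical above 0.5 rad).
It also fails if it takes over 67 s, if anything falls off the work surface, if the arm or the gripper's body presses on something with over 40 N, if the wrist force passes 120 N, or if a joint passes its speed limit or range.

## Robot

A 6-joint arm with a two-finger parallel gripper is mounted at the origin on the work surface. World frame = base frame: x ahead of the robot, y to its left, z up, the work surface at z = 0. Lengths are in m, angles in rad, forces in N, time in s.
With the tool pointing down it reaches from about 0.375 to 0.975 m from the base axis. Payload 3.8 kg.
Tool frame: the origin (TCP) lies at the very end of the fingers, on their centre line; the grasp point (between the pads) lies 19 mm behind it (bot.pinch_z is the distance from the TCP to the grasp point, in m); x points along the fingers, y is the direction in which the jaws open and shut, and the axes are right-handed (so a half turn about x gives the same grasp; the last joint's range is limited). The gripper opens to 85 mm and grips with 20 to 120 N. Pads are 22 mm wide; open, the fingers measure 114 mm over their backs; the gripper's body (76 mm by 85 mm) begins 54 mm behind the grasp point. The pads swing forward as they close: fully open they stand 13 mm farther back than shut.
Start: joints at [-1.178, 0.264, 1.604, -0, 1.274, -0.037], TCP at [0.281, -0.614, 0.231] pointing down, gripper open.
Joint ranges: [-2.63, 2.63], [-0.94, 2.18], [0.31, 2.57], [-1.31, 4.45], [0, 2.66], [-2.55, 2.55]. Speed limits (rad/s): [2.57, 2.57, 3.14, 3.14, 3.14, 3.14].

## Interface

Orientations are given as a rotation vector (axis times angle).
In Python, from workcell import monitor, imaging, finish_job, bot gives the robot as it stands.
- The arm moves only by the tool jog_arm, never from a script. Its argument "rows" is a list of rows, each a list of 7 numbers: the shift along the tool's x, y, z in m, then the turn, a rotation vector about the tool's x, y, z in rad, then the opening in per cent of the stroke, from 0 (shut) to 100 (fully open). A call has 1 to 20 rows; each row is the pose to reach, as a shift and turn from the pose measured when the call began, along the tool's axes at that moment; what a row does not reach only later rows make up. A row lasts 1/10 s, in which the tool goes at most 50 mm and 8.59 degrees, less where a joint would pass 70% of its speed; a pose out of reach is approached as far as the arm can. A call with a gripper value outside its range is refused whole. The fingers move at their own pace and stop on an object; "force" is the grip in N (left out, the last holds). Time passes only in rows, so rows that repeat a pose let the fingers close. It gives the time, the measured TCP pose, the force and the opening at its end, in the units of the state.
- monitor.read_state(): the state, without advancing time (a new reading comes with each control period).
- imaging.read_camera(name): name is "side" or "top"; returns the picture (420x560x3 uint8, blue, green, red); there is no depth.
- imaging.camera_params(name): a dict with "fx", "fy", "cx", "cy" (pixels), "k1" (the pictures are not rectified: a ray, as slopes to the right and down, at radius r is drawn at 1 + k1 r^2 times it, then the intrinsics apply), "T" (4x4, takes a point from camera to world coordinates). Camera axes: x right, y down, z forward; pixel columns grow to the right and rows downward; lengths in m; the calibration is good to about 2 mm. A picture is of the moment at which its call begins. camera_params takes no time and is no camera call.
- finish_job(): hands the job in, once; it reports no verdict.
The state is a dict: "time": time; "q": joint angles; "joint_vel": joint speeds; "joint_torque": joint torques, N m; "tool_pos": TCP position; "tcp_rot": TCP orientation; "wrist_force": force on the tool from outside, world axes, zero at the start; "torque": the same for the moment, N m; "width": opening from 0.0 (shut) to 1.0 (fully open).
Only numpy, scipy, OpenCV 4.12 (cv2) and the standard library are available. Lean on these libraries where they do the work, as an engineer would, in place of code of your own. Each camera call takes 0.05 s, during which the arm holds its last target. There are 200 camera calls.

## Working session

There is one attempt and no reset: what is moved stays moved. The work goes in short steps, Python scripts to look and compute and a tool call to move; the robot and the scene stay as the last step left them, time stands still between calls to the robot, and variables do not carry over. Pictures are saved under pics/ and viewed, about 8 in all and at most 12, crops included, and the job is handed in when it is done.

Besides the shell and the picture viewer there is one more tool, called as name([rows], argument=value, ...), one row to a line, values as JSON. jog_arm: Moves the arm, as the interface text tells. Its arguments: {"type":"object","properties":{"rows":{"type":"array","items":{"type":"array","items":{"type":"number"}}},"force":{"type":"number"}},"required":["rows"]}

```bash
mkdir -p pics; cat > h.py <<'E'
import numpy as np, cv2
from scipy.spatial.transform import Rotation as R
from workcell import monitor, imaging, finish_job, bot
def shot(n,f):
    im=imaging.read_camera(n); cv2.imwrite('pics/'+f+'.png',im); return im
def ray(n,u,v):
    p=imaging.camera_params(n); d=np.array([(u-p['cx'])/p['fx'],(v-p['cy'])/p['fy']]); s=d.copy()
    for _ in range(20): s=d/(1+p['k1']*(s@s))
    T=np.array(p['T']); return T[:3,3],T[:3,:3]@np.array([s[0],s[1],1])
def onz(n,u,v,z):
    o,d=ray(n,u,v); return o+d*(z-o[2])/d[2]
def pix(n,P):
    p=imaging.camera_params(n); T=np.array(p['T']); c=T[:3,:3].T@(np.array(P)-T[:3,3]); s=c[:2]/c[2]; s=s*(1+p['k1']*(s@s))
    return np.array([s[0]*p['fx']+p['cx'],s[1]*p['fy']+p['cy']])
E
python3 - <<'E'
from h import *
for n in('top','side'):
    shot(n,n+'0'); p=imaging.camera_params(n); print(n,p['fx'],p['k1'],np.round(p['T'],3).tolist())
s=monitor.read_state(); print(s); print(R.from_rotvec(s['tcp_rot']).as_matrix().round(3), bot.pinch_z)
a=cv2.imread('pics/top0.png')
E
```

```text
top 523.1980568666129 -0.1386818074566476 [[0.02, -0.992, 0.126, 0.379], [-1.0, -0.02, 0.001, 0.025], [0.002, -0.126, -0.992, 1.366], [0.0, 0.0, 0.0, 1.0]]
side 429.0614238497617 -0.12536514859590372 [[-0.852, -0.304, 0.427, -0.013], [-0.524, 0.511, -0.681, 0.906], [-0.011, -0.804, -0.594, 0.791], [0.0, 0.0, 0.0, 1.0]]
{'time': 0.1, 'q': array([-1.17788350e+00,  2.64697119e-01,  1.60522387e+00, -3.13879147e-05,
        1.27368019e+00, -3.68493323e-02]), 'joint_vel': array([ 0.00135531, -0.00105401, -0.00330704,  0.00153911,  0.00026062,
       -0.00097994]), 'joint_torque': array([ 8.65061315e-05, -5.16708934e+01, -3.68588018e+01, -1.45235558e-04,
        6.25359782e-03,  1.71494588e-05]), 'tool_pos': array([ 0.28101434, -0.61301268,  0.23008082]), 'tcp_rot': array([ 1.98428267,  0.43516833, -1.98506522]), 'wrist_force': array([-0.54434917, -0.10732087, -0.15129581]), 'torque': array([-0.05935204, -0.01494714, -0.02609635]), 'width': 1.0016363915447035}
[[-0.001  0.417 -0.909]
 [ 0.002 -0.909 -0.417]
 [-1.    -0.002 -0.   ]] 0.0187
```

View pics/top0.png

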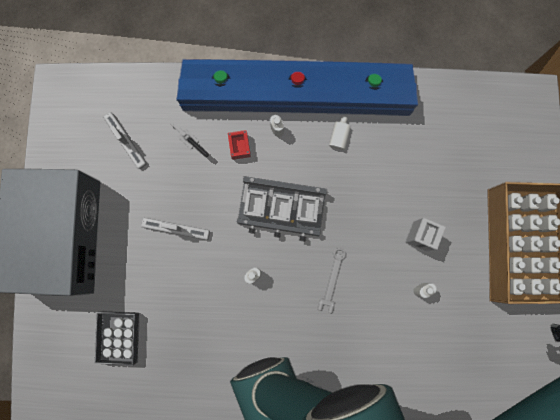

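View pics/side0.png

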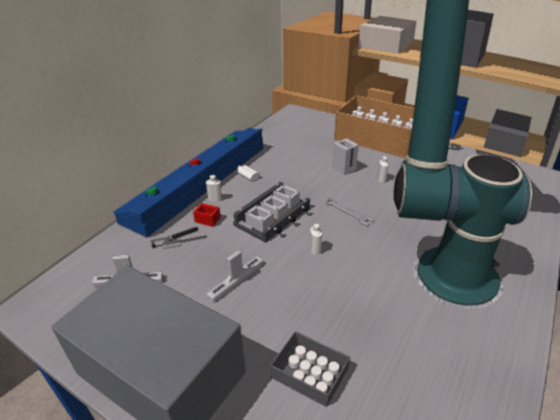

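The top view shows two T-shaped bars: one at (176,229) and one at (125,140). The bar at (176,229) is lower in the picture, so nearer the base, and it should be the keeper. The bed is at (283,208), the red decoy at (239,145), the tall nest at (427,234) and bottle0 at (252,276). I'll confirm with an enlarged crop and measure.

```bash
python3 - <<'E'
from h import *
a=cv2.imread('pics/top0.png')
c=cv2.resize(a[165:295,135:335],None,fx=4,fy=4,interpolation=cv2.INTER_CUBIC); cv2.imwrite('pics/crop1.png',c)
for u,v in[(176,229),(125,140)]: P=onz('top',u,v,.02);print(P.round(3),np.hypot(P[0],P[1]))
E
```

```text
[0.485 0.305 0.02 ] 0.5728014469917099
[0.72  0.455 0.02 ] 0.8519055591925871
```

View pics/crop1.png

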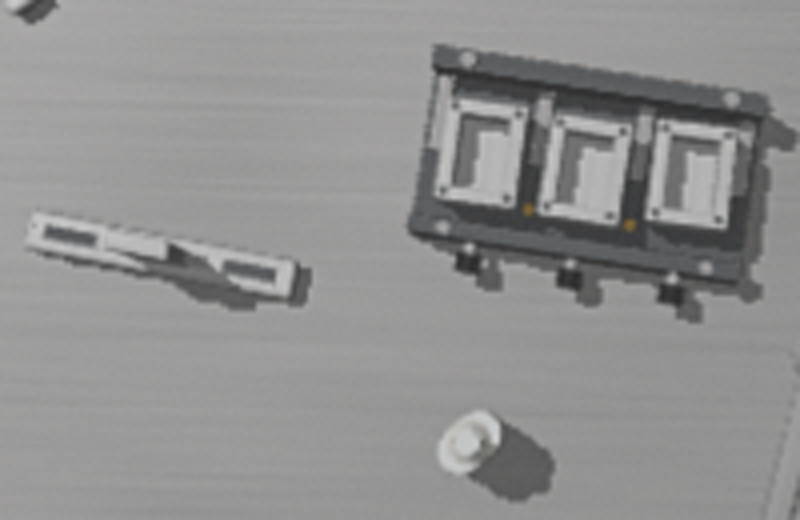

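```bash
python3 - <<'E'
from h import *
f=lambda x,y,z: onz('top',135+(x+.5)/4-.5,165+(y+.5)/4-.5,z)
FL,FR=f(433,44,.05),f(768,97,.05); LL,LR=f(409,233,.036),f(740,284,.036)
print('fence len',np.linalg.norm(FL-FR),'lip',np.linalg.norm(LL-LR),'width',np.linalg.norm((FL+FR-LL-LR)[:2]/2))
ey=((FL-FR)+(LL-LR))[:2]; ey/=np.linalg.norm(ey); ex=np.array([ey[1],-ey[0]])
C=((FL+FR)/2)[:2]*.5+((LL+LR)/2)[:2]*.5+ex*(.063-.060)
c2=((FL+FR)/2)[:2]-ex*.057; c3=((LL+LR)/2)[:2]+ex*.063
p1,p2=f(529,210,.024),f(629,225,.024); print('pins',np.linalg.norm(p1-p2),np.arctan2(*(-(p1-p2)[:2]*[1,-1]))); 
c4=((p1+p2)/2)[:2]+ex*.036
print('yaw',np.arctan2(ex[1],ex[0]),'centers',c2,c3,c4)
C=(c2+c3+c4)/3
for q in [(433,200),(517,208),(525,108),(450,95),(540,212),(620,222),(634,118),(553,112),(645,222),(725,230),(735,140),(660,122)]:
    P=f(*q,.056)[:2]-C; print('nest', q,(1e3*P@ex).round(1),(1e3*P@ey).round(1))
A,B=f(35,212,.02),f(299,262,.02);A2,B2=f(26,248,.02),f(292,299,.02)
k=(A+B+A2+B2)/4; d=(A-B+A2-B2)[:2]; print('keeper',k,'len',np.linalg.norm(d)/2,'w',np.linalg.norm(A+B-A2-B2)/2,'yaw',np.arctan2(-d[0],d[1]))
# lug top by side camera
print('side lug pred',pix('side',[k[0],k[1],.09]),'top lug',(pix('top',[k[0],k[1],.09])-[135,165])*4)
s=cv2.imread('pics/side0.png'); cv2.imwrite('pics/crop2.png',cv2.resize(s[170:310,190:330],None,fx=4,fy=4,interpolation=cv2.INTER_CUBIC))
E
```

```text
fence len 0.21662781561791036 lip 0.21370981960732238 width 0.12032737336229896
pins 0.0652046303767857 -0.12953039024921137
yaw -0.1360986571892823 centers [0.55148315 0.03324225] [0.5508847  0.03114199] [0.55170901 0.03244494]
nest (433, 200) -42.3 92.1
nest (517, 208) -39.0 39.0
nest (525, 108) 24.7 44.2
nest (450, 95) 25.5 92.5
nest (540, 212) -39.3 24.3
nest (620, 222) -37.7 -26.5
nest (634, 118) 29.1 -25.0
nest (553, 112) 24.9 26.2
nest (645, 222) -35.2 -42.0
nest (725, 230) -32.4 -92.5
nest (735, 140) 25.1 -90.3
nest (660, 122) 29.1 -41.7
keeper [0.48627447 0.30738742 0.02      ] len 0.17787675863557756 w 0.024244312442671098 yaw -0.1634982701299071
side lug pred [233.86606901 253.2223836 ] top lug [137.39968132 244.10772975]
```

View pics/crop2.png

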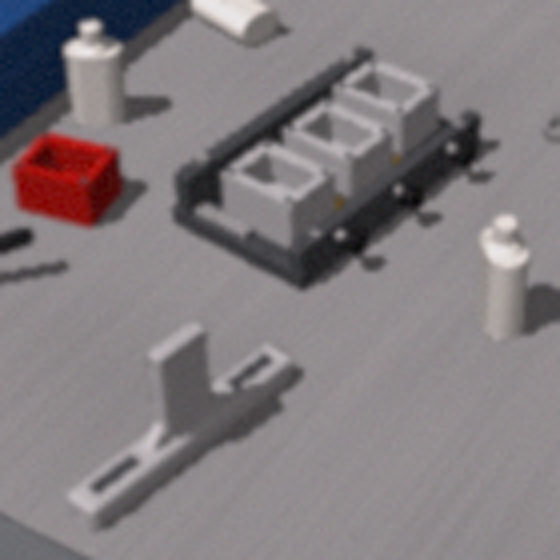

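```bash
cat >> h.py <<'E'
C=np.array([.5514,.0323]); YAW=-.135
def bed(x,y): c,s=np.cos(YAW),np.sin(YAW); return C+np.array([c*x-s*y,s*x+c*y])
def inbed(P): c,s=np.cos(YAW),np.sin(YAW); d=np.array(P)[:2]-C; return np.array([c*d[0]+s*d[1],-s*d[0]+c*d[1]])
def to(P,yaw):   # jog numbers for TCP at world P, tool down, tool y at world angle yaw
    s=monitor.read_state(); M=R.from_rotvec(s['tcp_rot'])
    y=np.array([np.cos(yaw),np.sin(yaw),0]); x=np.array([0,0,-1.]); T=R.from_matrix(np.c_[x,y,np.cross(x,y)])
    return np.r_[M.inv().apply(np.array(P)-s['tool_pos']),(M.inv()*T).as_rotvec()].round(4).tolist()
E
python3 - <<'E'
from h import *
print(inbed(onz('top',252,276,.08)), onz('top',252,276,.08))
for z in(.23,.042): print(to([*bed(-.078,.067),z],YAW))
E
```

```text
[-0.1900271   0.04329457] [0.36892892 0.10077646 0.08      ]
[0.0013, -0.5723, -0.4846, -1.006, -0.0011, 0.0018]
[0.1893, -0.5719, -0.4846, -1.006, -0.0011, 0.0018]
```

jog_arm([
  [0,-0.572,-0.485,-1.006,-0.001,0.002,0],
  [0,-0.572,-0.485,-1.006,-0.001,0.002,0],
  [0,-0.572,-0.485,-1.006,-0.001,0.002,0],
  [0,-0.572,-0.485,-1.006,-0.001,0.002,0],
  [0,-0.572,-0.485,-1.006,-0.001,0.002,0],
  [0,-0.572,-0.485,-1.006,-0.001,0.002,0],
  [0,-0.572,-0.485,-1.006,-0.001,0.002,0],
  [0,-0.572,-0.485,-1.006,-0.001,0.002,0],
  [0,-0.572,-0.485,-1.006,-0.001,0.002,0],
  [0,-0.572,-0.485,-1.006,-0.001,0.002,0],
  [0,-0.572,-0.485,-1.006,-0.001,0.002,0],
  [0,-0.572,-0.485,-1.006,-0.001,0.002,0],
  [0,-0.572,-0.485,-1.006,-0.001,0.002,0],
  [0,-0.572,-0.485,-1.006,-0.001,0.002,0],
  [0,-0.572,-0.485,-1.006,-0.001,0.002,0],
  [0,-0.572,-0.485,-1.006,-0.001,0.002,0],
  [0.13,-0.572,-0.485,-1.006,-0.001,0.002,0],
  [0.13,-0.572,-0.485,-1.006,-0.001,0.002,0],
  [0.13,-0.572,-0.485,-1.006,-0.001,0.002,0],
  [0.13,-0.572,-0.485,-1.006,-0.001,0.002,0],
], force=60)

```text
time: 2.1
tool_pos: [0.4781, 0.1078, 0.0958]
tcp_rot: [1.3, 1.148, -1.318]
wrist_force: [-1.0, -0.3, 0.0]
width: 0.005
```

```bash
python3 - <<'E'
from h import *
s=monitor.read_state(); print(s['time'],s['tool_pos'],inbed(s['tool_pos']),s['width'],s['wrist_force'].round(2))
print(to([*bed(-.078,.067),.042],YAW))
a=shot('top','t1'); u,v=pix('top',[*C,.04]).astype(int); print(u,v)
cv2.imwrite('pics/t1c.png',cv2.resize(a[v-65:v+65,u-90:u+90],None,fx=4,fy=4,interpolation=cv2.INTER_CUBIC))
E
```

```text
2.1 [0.47805005 0.10777805 0.09577264] [-0.08284117  0.06491911] 0.005359302971616489 [-0.96 -0.35  0.  ]
[0.0537, 0.0054, -0.0023, -0.0003, 0.0039, 0.0111]
281 204
```

View pics/t1c.png

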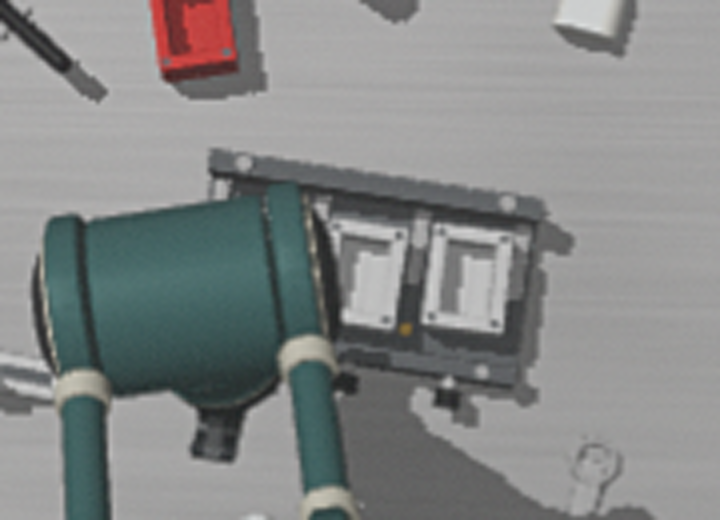

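The arm hides nest0, and the other two nests are clear. Next I descend in front of nest0 and push slowly.

jog_arm([
  [0.03,0,-0.002,0,0.004,0.011,0],
  [0.053,0,-0.002,0,0.004,0.011,0],
  [0.053,0,-0.002,0,0.004,0.011,0],
  [0.053,0.01,-0.002,0,0.004,0.011,0],
  [0.053,0.02,-0.002,0,0.004,0.011,0],
  [0.053,0.024,-0.002,0,0.004,0.011,0],
  [0.053,0.027,-0.002,0,0.004,0.011,0],
  [0.053,0.03,-0.002,0,0.004,0.011,0],
  [0.053,0.033,-0.002,0,0.004,0.011,0],
  [0.053,0.036,-0.002,0,0.004,0.011,0],
  [0.053,0.039,-0.002,0,0.004,0.011,0],
  [0.053,0.042,-0.002,0,0.004,0.011,0],
  [0.053,0.042,-0.002,0,0.004,0.011,0],
])

```text
time: 3.45
tool_pos: [0.5227, 0.1049, 0.0474]
tcp_rot: [1.312, 1.14, -1.304]
wrist_force: [-4.3, 1.9, 6.9]
width: -0.0
```

```bash
python3 - <<'E'
from h import *
s=monitor.read_state(); print(s['time'],s['tool_pos'],inbed(s['tool_pos']),s['width'],s['wrist_force'].round(2))
print(to([*bed(-.0355,.067),.042],YAW))
a=shot('side','s1'); cv2.imwrite('pics/s1c.png',cv2.resize(a[170:310,190:330],None,fx=4,fy=4,interpolation=cv2.INTER_CUBIC))
E
```

```text
3.45 [0.52271405 0.10487945 0.04737675] [-0.03819343  0.06805822] -0.00037844190435567577 [-4.28  1.91  6.92]
[0.0054, 0.0027, 0.0011, -0.0006, -0.0024, -0.0048]
```

View pics/s1c.png

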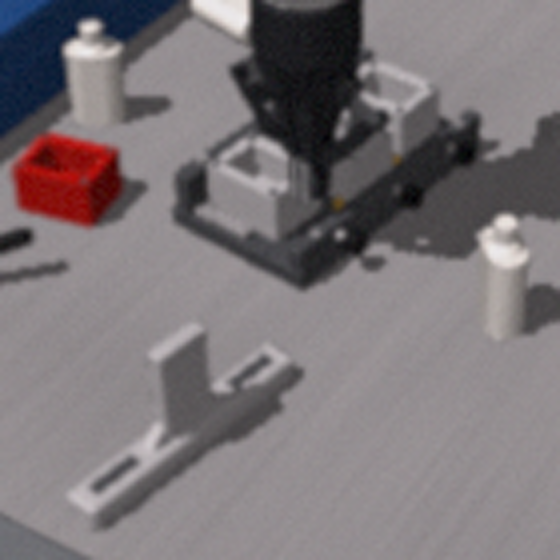

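jog_arm([
  [0,-0.006,0,0,0,0,0],
  [0,-0.006,0,0,0,0,0],
  [0,-0.006,0,0,0,0,0],
  [0,-0.006,0,0,0,0,0],
])

```text
time: 3.9
tool_pos: [0.5167, 0.1056, 0.0472]
tcp_rot: [1.312, 1.14, -1.304]
wrist_force: [-0.7, 0.7, 0.1]
width: -0.003
```

```bash
python3 - <<'E'
from h import *
s=monitor.read_state(); print(s['time'],s['tool_pos'],inbed(s['tool_pos']),s['wrist_force'].round(2),s['torque'].round(2),s['joint_vel'].round(3))
print(to([*bed(-.0355,.067),.042],YAW))
E
```

```text
3.9 [0.51674242 0.10560059 0.04715204] [-0.04420779  0.06796908] [-0.73  0.66  0.06] [-0.04  0.   -0.01] [-0.001  0.002  0.    -0.001  0.002 -0.   ]
[0.0052, 0.0087, 0.001, -0.0006, -0.0024, -0.005]
```

jog_arm([
  [0.005,0,0.001,0,-0.002,-0.005,0],
  [0.005,0,0.001,0,-0.002,-0.005,0],
  [0.005,0.003,0.001,0,-0.002,-0.005,0],
  [0.005,0.005,0.001,0,-0.002,-0.005,0],
  [0.005,0.007,0.001,0,-0.002,-0.005,0],
  [0.005,0.007,0.001,0,-0.002,-0.005,0],
])

```text
time: 4.5
tool_pos: [0.5237, 0.1036, 0.0421]
tcp_rot: [1.309, 1.142, -1.308]
wrist_force: [-0.0, -0.2, -0.6]
width: 0.002
```

jog_arm([
  [0,0.001,0,0,0,0,0],
  [0,0.002,0,0,0,0,0],
  [0,0.002,0,0,0,0,0],
])

```text
time: 4.8
tool_pos: [0.5254, 0.1034, 0.042]
tcp_rot: [1.308, 1.143, -1.309]
wrist_force: [-1.4, 0.5, 0.5]
width: 0.005
```

jog_arm([
  [0,0.001,0,0,0,0,0],
  [0,0.002,0,0,0,0,0],
  [0,0.002,0,0,0,0,0],
])

```text
time: 5.1
tool_pos: [0.5256, 0.1034, 0.0419]
tcp_rot: [1.307, 1.146, -1.312]
wrist_force: [-7.8, 0.7, 5.5]
width: 0.004
```

```bash
python3 - <<'E'
from h import *
s=monitor.read_state(); print(s['time'],s['tool_pos'],inbed(s['tool_pos']),s['wrist_force'].round(2),s['torque'].round(2))
E
```

```text
5.1 [0.52555434 0.10339538 0.04190677] [-0.03517924  0.06696993] [-7.8   0.74  5.47] [ 0.27  1.15 -0.  ]
```

jog_arm([
  [0,-0.035,0,0,0,0,0],
  [0,-0.035,0,0,0,0,0],
  [0,-0.035,0.034,0,0,0,0],
  [0,-0.035,0.067,0,0,0,0],
  [0,-0.035,0.067,0,0,0,0],
  [0,-0.025,0.067,0,0,0,0],
  [0,-0.02,0.067,0,0,0,0],
  [0,-0.017,0.067,0,0,0,0],
  [0,-0.014,0.067,0,0,0,0],
  [0,-0.011,0.067,0,0,0,0],
  [0,-0.008,0.067,0,0,0,0],
  [0,-0.005,0.067,0,0,0,0],
  [0,-0.003,0.067,0,0,0,0],
  [0,-0.001,0.067,0,0,0,0],
  [0,-0.001,0.067,0,0,0,0],
])

```text
time: 6.6
tool_pos: [0.5159, 0.0371, 0.0419]
tcp_rot: [1.307, 1.145, -1.312]
wrist_force: [-0.5, 1.2, -0.3]
width: 0.002
```

jog_arm([
  [0,0.001,0,0,0,0,0],
  [0,0.002,0,0,0,0,0],
  [0,0.002,0,0,0,0,0],
])

```text
time: 6.9
tool_pos: [0.5166, 0.0369, 0.0418]
tcp_rot: [1.306, 1.147, -1.314]
wrist_force: [-4.6, 0.8, 3.9]
width: -0.002
```

```bash
python3 - <<'E'
from h import *
s=monitor.read_state(); print(s['time'],s['tool_pos'],inbed(s['tool_pos']),s['wrist_force'].round(2),s['torque'].round(2)); print(to([*bed(-.035,0),.042],YAW))
E
```

```text
6.9 [0.51658337 0.03693402 0.04179184] [-3.51235358e-02 -9.41237544e-05] [-4.57  0.77  3.91] [0.16 0.79 0.03]
[-0.0002, 0.0001, -0.0001, -0.0011, 0.0002, 0.0072]
```

jog_arm([
  [0,-0.035,0,0,0,0.007,0],
  [0,-0.035,0,0,0,0.007,0],
  [0,-0.035,0.034,0,0,0.007,0],
  [0,-0.035,0.067,0,0,0.007,0],
  [0,-0.035,0.067,0,0,0.007,0],
  [0,-0.025,0.067,0,0,0.007,0],
  [0,-0.02,0.067,0,0,0.007,0],
  [0,-0.017,0.067,0,0,0.007,0],
  [0,-0.014,0.067,0,0,0.007,0],
  [0,-0.011,0.067,0,0,0.007,0],
  [0,-0.008,0.067,0,0,0.007,0],
  [0,-0.005,0.067,0,0,0.007,0],
  [0,-0.003,0.067,0,0,0.007,0],
  [0,-0.001,0.067,0,0,0.007,0],
  [0,-0.001,0.067,0,0,0.007,0],
])

```text
time: 8.4
tool_pos: [0.5069, -0.0294, 0.0418]
tcp_rot: [1.309, 1.141, -1.309]
wrist_force: [0.3, -0.1, 0.5]
width: -0.003
```

jog_arm([
  [0,0.001,0,0,0,0,0],
  [0,0.002,0,0,0,0,0],
  [0,0.002,0,0,0,0,0],
])

```text
time: 8.7
tool_pos: [0.5076, -0.0295, 0.0415]
tcp_rot: [1.308, 1.144, -1.311]
wrist_force: [-5.6, 1.9, 2.6]
width: 0.001
```

```bash
python3 - <<'E'
from h import *
s=monitor.read_state(); print(s['time'],s['tool_pos'],inbed(s['tool_pos']),s['wrist_force'].round(2),s['torque'].round(2)); print(to([*bed(-.06,-.067),.20],YAW))
print(pix('side',[.4863,.3074,.09]))
E
```

```text
8.7 [ 0.50758629 -0.02951896  0.04153233] [-0.03509483 -0.0671534 ] [-5.61  1.95  2.58] [0.07 0.74 0.04]
[-0.1584, -0.0253, -0.0001, -0.0012, 0.0002, 0.0026]
[233.85450542 253.22170333]
```

All three nests stop at bed x ≈ -35.1 (finger centre line) with a contact force. That matches the -21 front face. Next, lift and go over the keeper.

jog_arm([
  [0,-0.025,0,0,0,0,0],
  [0,-0.025,0,0,0,0,0],
  [-0.05,-0.025,0,0,0,0.003,50],
  [-0.1,-0.025,0,0,0,0.003,50],
  [-0.15,-0.025,0,0,0,0.003,70],
  [-0.158,-0.025,0,0,0,0.003,70],
  [-0.158,-0.025,-0.04,0,0,0.003,70],
  [-0.158,-0.025,-0.09,0,0,0.003,70],
  [-0.158,-0.025,-0.14,0,0,0.003,70],
  [-0.158,-0.025,-0.19,0,0,0.003,70],
  [-0.158,-0.025,-0.24,0,0,0.003,70],
  [-0.158,-0.025,-0.29,0,0,0.003,70],
  [-0.158,-0.025,-0.32,0,0,0.003,70],
  [-0.158,-0.025,-0.32,0,0,0.003,70],
  [-0.158,-0.025,-0.32,0,0,0.003,70],
])

```text
time: 10.2
tool_pos: [0.5269, 0.2914, 0.1989]
tcp_rot: [1.307, 1.142, -1.308]
wrist_force: [-0.3, 0.0, 0.1]
width: 0.701
```

```bash
python3 - <<'E'
from h import *
s=monitor.read_state(); print(s['time'],s['tool_pos'],s['width'])
K=[.4863,.3074]
print(to([*K,.17],-.1635),to([*K,.056],-.1635))
a=shot('top','t2'); u,v=pix('top',[*C,.04]).astype(int); p=a[v-60:v+60,u-125:u+75]
b=shot('side','s2')[190:310,180:320]
z=lambda i,f:cv2.resize(i,None,fx=f,fy=f,interpolation=cv2.INTER_CUBIC)
p=z(p,4);b=z(b[:, :],4)[:480]
cv2.imwrite('pics/t2c.png',p); cv2.imwrite('pics/s2c.png',b); print(u-125,v-60)
E
```

```text
10.2 [0.52688035 0.29141968 0.19892637] 0.7008940523076389
[0.0289, -0.0424, -0.0104, 0.029, 0.0008, -0.0006] [0.1429, -0.0424, -0.0105, 0.029, 0.0008, -0.0006]
156 144
```

View pics/t2c.png

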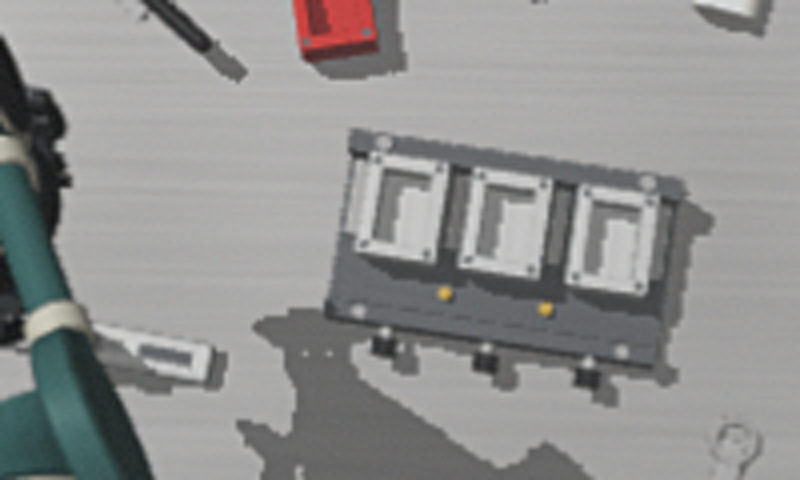

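The top view now shows the three nests in one row against the fence. The pins are at crop (446,293) and (546,309). Next, move over the lug.

jog_arm([
  [0.029,-0.042,-0.01,0.029,0,0,70],
  [0.029,-0.042,-0.01,0.029,0,0,70],
  [0.06,-0.042,-0.01,0.029,0,0,70],
  [0.08,-0.042,-0.01,0.029,0,0,70],
  [0.08,-0.042,-0.01,0.029,0,0,70],
  [0.08,-0.042,-0.01,0.029,0,0,70],
])

```text
time: 10.9
tool_pos: [0.4868, 0.3045, 0.1193]
tcp_rot: [1.33, 1.125, -1.332]
wrist_force: [1.2, 0.4, 0.9]
width: 0.7
```

```bash
python3 - <<'E'
from h import *
s=monitor.read_state(); print(s['time'],s['tool_pos'],s['width'])
K=[.4863,.3074]
print(to([*K,.056],-.1635)); print('tip px',pix('side',s['tool_pos']))
b=shot('side','s3')[190:310,170:310]
cv2.imwrite('pics/s3c.png',cv2.resize(b,None,fx=5,fy=5,interpolation=cv2.INTER_CUBIC))
E
```

```text
10.9 [0.48677295 0.30447108 0.11933611] 0.6999176754599719
[0.0633, -0.001, -0.0029, -0.0036, 0.0013, -0.0001]
tip px [233.53643638 243.32937782]
```

View pics/s3c.png

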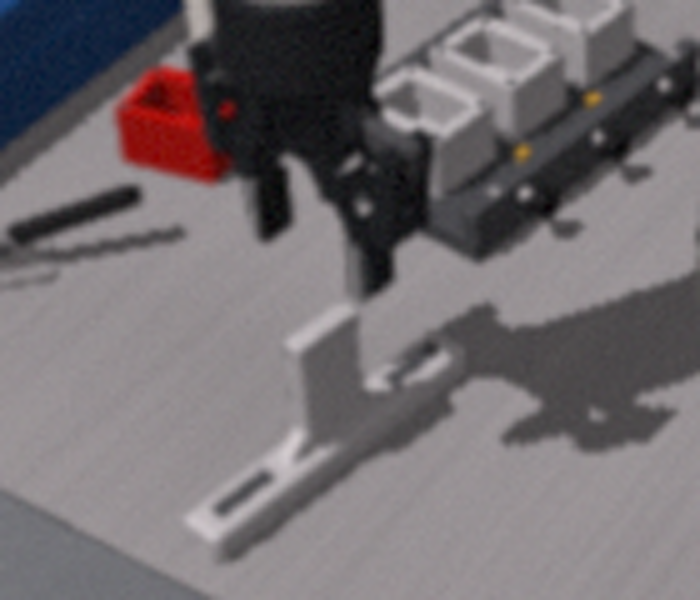

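The fingers at crop (270,235) and (372,295) straddle the lug, whose top is at about (322,325). I'll check the lug top by ray from this view.

```bash
python3 - <<'E'
from h import *
im=cv2.imread('pics/side0.png')
b=cv2.resize(im[190:310,170:310],None,fx=5,fy=5,interpolation=cv2.INTER_CUBIC)
# lug top corners in crop read off view: left(288,346) upper(345,300) right(358,310) lower(302,352)
for q in [(288,346),(345,300),(358,310),(302,353),(322,327)]:
    print(q,onz('side',170+(q[0]+.5)/5-.5,190+(q[1]+.5)/5-.5,.09).round(4))
f=lambda q,z: onz('side',170+(q[0]+.5)/5-.5,190+(q[1]+.5)/5-.5,z).round(4)
print('foot ends', f((186,518),.02),f((218,548),.02),f((464,352),.02))
# top view: lug top crop1 corner
t=cv2.imread('pics/top0.png'); print(cv2.cvtColor(t,cv2.COLOR_BGR2GRAY)[215:245:1,160:186:2])
for u,v in[(161,223),(176,225),(161,228),(176,230)]: print(onz('top',u,v,.09).round(4))
E
```

```text
(288, 346) [0.4883 0.3317 0.09  ]
(345, 300) [0.4841 0.2907 0.09  ]
(358, 310) [0.4744 0.2934 0.09  ]
(302, 353) [0.4796 0.3321 0.09  ]
(322, 327) [0.4822 0.3124 0.09  ]
foot ends [0.5076 0.3977 0.02  ] [0.4825 0.4048 0.02  ] [0.4565 0.2303 0.02  ]
[[160 158 158 156 157 156 155 155 155 153 153 152 154]
 [158 158 158 157 155 155 155 156 155 153 154 152 153]
 [157 157 155 154 155 154 153 154 154 153 152 153 152]
 [155 156 156 156 154 154 154 154 152 153 155 152 152]
 [152 156 154 156 155 153 154 153 153 152 152 153 152]
 [148 153 149 156 157 157 154 156 155 153 153 153 154]
 [176 144 133 158 151 153 158 157 157 156 156 155 155]
 [195 163 162 159 138 144 152 151 154 157 156 155 156]
 [191 190 184 167 165 171 150 137 150 151 150 154 155]
 [189 190 191 191 186 176 165 166 159 149 146 153 147]
 [187 186 187 189 185 183 186 182 153 165 176 164 138]
 [185 171 179 182 186 184 184 185 152  94 173 187 177]
 [180 144 145 162 173 183 185 185 149  61  98 174 186]
 [187 187 157 113 107 157 171 181 142  63  65 118 167]
 [176 184 185 171 112  83  92 135 121  64  70  95 102]
 [131 145 167 183 166 121 
[... 191 characters left out ...]
5]
 [159 158 158 158 145 120 120 120  83  85  91 101 105]
 [158 159 157 158 160 160 161 161 121 103  84  83  90]
 [156 158 156 156 156 158 158 159 158 139  89  88  89]
 [156 156 154 156 156 155 156 156 157 158 122  90  90]
 [158 157 158 158 156 160 156 156 157 158 158 103  89]
 [160 159 160 159 157 160 158 158 159 158 161 139 100]
 [160 158 160 158 159 158 157 158 157 158 158 159 137]
 [158 157 157 156 158 158 157 157 158 157 158 159 158]
 [157 156 156 156 155 155 155 156 155 155 156 155 156]
 [155 156 155 155 154 155 153 154 155 153 153 152 154]
 [159 157 157 155 156 155 155 155 155 153 154 155 153]]
[0.4933 0.3286 0.09  ]
[0.4892 0.2909 0.09  ]
[0.4809 0.328  0.09  ]
[0.4768 0.2904 0.09  ]
```

jog_arm([
  [0.02,-0.0025,-0.0043,-0.004,0.001,0,70],
  [0.04,-0.0025,-0.0043,-0.004,0.001,0,70],
  [0.06,-0.0025,-0.0043,-0.004,0.001,0,70],
  [0.063,-0.0025,-0.0043,-0.004,0.001,0,70],
  [0.063,-0.0025,-0.0043,-0.004,0.001,0,70],
  [0.063,-0.0025,-0.0043,-0.004,0.001,0,0],
  [0.063,-0.0025,-0.0043,-0.004,0.001,0,0],
  [0.063,-0.0025,-0.0043,-0.004,0.001,0,0],
  [0.063,-0.0025,-0.0043,-0.004,0.001,0,0],
  [0.063,-0.0025,-0.0043,-0.004,0.001,0,0],
  [0.063,-0.0025,-0.0043,-0.004,0.001,0,0],
  [0.063,-0.0025,-0.0043,-0.004,0.001,0,0],
], force=80)

```text
time: 12.15
tool_pos: [0.4864, 0.3102, 0.0585]
tcp_rot: [1.331, 1.127, -1.325]
wrist_force: [-1.3, 0.4, 6.2]
width: 0.13
```

```bash
python3 - <<'E'
from h import *
s=monitor.read_state(); print(s['time'],s['tool_pos'],s['width'],s['wrist_force'],s['torque'])
print(to([*s['tool_pos'][:2],.056],-.1635))
E
```

```text
12.15 [0.48644217 0.31022741 0.0584854 ] 0.12965003236840647 [-1.28363017  0.3917688   6.16022005] [-0.02921976  0.21632958 -0.00548702]
[0.0025, -0.0, 0.0, 0.0006, -0.0021, -0.0028]
```

jog_arm([
  [-0.02,0,0,0,0,0,0],
  [-0.05,0,0,0,0,0,0],
  [-0.09,0,0,0,0,0,0],
  [-0.11,0,0,0,0,0,0],
  [-0.11,0,0,0,0,0,0],
  [-0.11,0,0,0,0,0,0],
])

```text
time: 12.75
tool_pos: [0.4856, 0.3097, 0.1675]
tcp_rot: [1.33, 1.127, -1.326]
wrist_force: [0.4, -1.0, -4.0]
width: 0.122
```

```bash
python3 - <<'E'
from h import *
s=monitor.read_state(); print(s['time'],s['tool_pos'],s['width'],s['wrist_force'],s['torque'])
print(to([*bed(-.036,0.002),.165],YAW))
E
```

```text
12.75 [0.48556348 0.30972983 0.16753351] 0.12231909941352666 [ 0.39920061 -1.010273   -3.98815231] [-6.25764756e-05  3.44868806e-02  9.78471773e-03]
[0.0023, 0.0739, 0.2621, -0.0279, -0.0015, -0.002]
```

jog_arm([
  [0.002,0.01,0.035,-0.014,-0.001,-0.002,0],
  [0.002,0.02,0.07,-0.028,-0.001,-0.002,0],
  [0.002,0.03,0.105,-0.028,-0.001,-0.002,0],
  [0.002,0.04,0.14,-0.028,-0.001,-0.002,0],
  [0.002,0.05,0.175,-0.028,-0.001,-0.002,0],
  [0.002,0.06,0.21,-0.028,-0.001,-0.002,0],
  [0.002,0.07,0.24,-0.028,-0.001,-0.002,0],
  [0.002,0.074,0.262,-0.028,-0.001,-0.002,0],
  [0.002,0.074,0.262,-0.028,-0.001,-0.002,0],
  [0.002,0.074,0.262,-0.028,-0.001,-0.002,0],
  [0.002,0.074,0.262,-0.028,-0.001,-0.002,0],
])

```text
time: 13.85
tool_pos: [0.5151, 0.0399, 0.1638]
tcp_rot: [1.307, 1.145, -1.309]
wrist_force: [1.0, 0.3, -2.4]
width: 0.126
```

```bash
python3 - <<'E'
from h import *
s=monitor.read_state(); print(s['time'],s['tool_pos'],inbed(s['tool_pos']),s['width'],s['wrist_force'],s['torque'])
print(to([*bed(-.036,0.002),.09],YAW))
b=shot('side','s4')[150:270,200:350]
cv2.imwrite('pics/s4c.png',cv2.resize(b,None,fx=5,fy=5,interpolation=cv2.INTER_CUBIC))
a=shot('top','t4')
E
```

```text
13.85 [0.51508484 0.03985357 0.16379009] [-0.03700138  0.00259717] 0.12586276644976666 [ 0.96338165  0.28264944 -2.35283295] [ 0.021659   -0.02581173 -0.04219263]
[0.0738, 0.0012, 0.0006, 0.0005, -0.0005, 0.0026]
```

View pics/s4c.png

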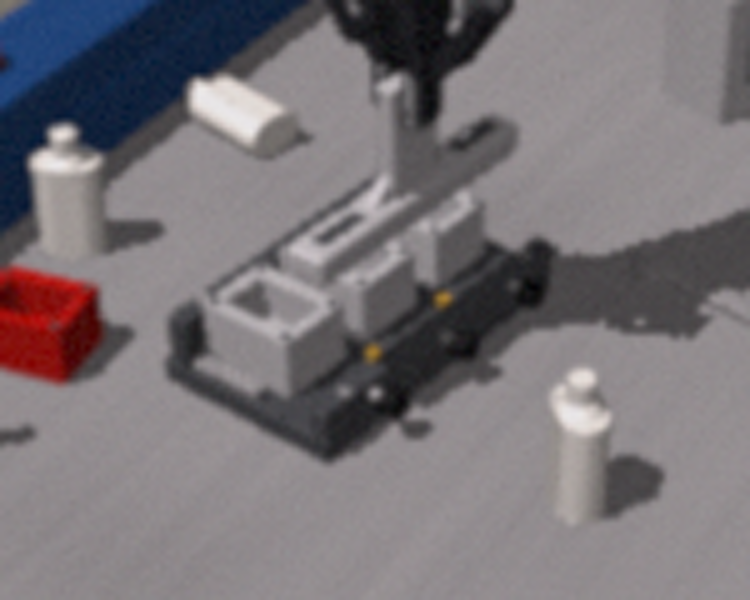

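The keeper hangs level over the channel. I'll check its end against the bed's end in the same view.

```bash
python3 - <<'E'
from h import *
f=lambda q,z: (1e3*inbed(onz('side',200+(q[0]+.5)/5-.5,150+(q[1]+.5)/5-.5,z))).round(1)
print('foot +y end corners (exp -23/-49, y 90):',f((283,250),.124),f((320,272),.124))
print('nest0 top corners front(+y: -21,92?):',f((289,346),.056),f((343,325),.056))
print('lip outer +y top (exp -63,108):',f((330,432),.036))
print('pins (exp -36,+-33)',f((373,352),.024),f((444,298),.024))
E
```

```text
foot +y end corners (exp -23/-49, y 90): [-27.4  96.3] [-56.3  99.3]
nest0 top corners front(+y: -21,92?): [-25.9  93.5] [-36.9  59.8]
lip outer +y top (exp -63,108): [-76.6 118.3]
pins (exp -36,+-33) [-39.6  37. ] [-39.3 -30.4]
```

Corrected by the pin bias, the keeper sits at y ≈ +3 mm. I'll shift 3 mm along and descend in stages.

jog_arm([
  [0.0,0.001,0.003,0,0,0.002,0],
  [0.02,0.001,0.003,0,0,0.002,0],
  [0.035,0.001,0.003,0,0,0.002,0],
  [0.042,0.001,0.003,0,0,0.002,0],
  [0.044,0.001,0.003,0,0,0.002,0],
  [0.044,0.001,0.003,0,0,0.002,0],
])

```text
time: 14.55
tool_pos: [0.516, 0.0371, 0.1203]
tcp_rot: [1.307, 1.143, -1.307]
wrist_force: [-0.7, 0.6, -2.3]
width: 0.129
```

```bash
python3 - <<'E'
from h import *
s=monitor.read_state(); print(s['time'],s['tool_pos'],inbed(s['tool_pos']),s['wrist_force'],s['torque'])
print(to([*bed(-.036,-.0005),.1],YAW))
b=shot('side','s5')[170:260,220:330]
cv2.imwrite('pics/s5c.png',cv2.resize(b,None,fx=6,fy=6,interpolation=cv2.INTER_CUBIC))
E
```

```text
14.55 [0.51597462 0.03713821 0.1202555 ] [-3.57542276e-02  2.62768717e-05] [-0.66200496  0.58176394 -2.25838162] [ 0.03192353  0.025985   -0.03296344]
[0.0203, -0.0002, 0.0005, 0.0016, -0.0004, -0.0]
```

View pics/s5c.png

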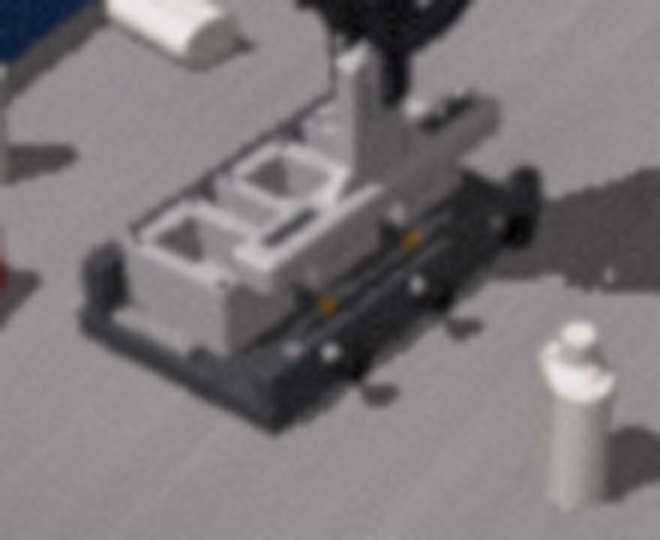

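The keeper is just above the nest tops and in front of them. Next I descend with force checks.

jog_arm([
  [0.004,0,0,0.001,0,0,0],
  [0.008,0,0,0.001,0,0,0],
  [0.012,0,0,0.001,0,0,0],
  [0.012,0,0,0.001,0,0,0],
])

```text
time: 15.0
tool_pos: [0.5159, 0.0371, 0.1081]
tcp_rot: [1.308, 1.143, -1.307]
wrist_force: [-0.1, 0.5, -1.9]
width: 0.128
```

jog_arm([
  [0.003,0,0,0,0,0,0],
  [0.006,0,0,0,0,0,0],
  [0.009,0,0,0,0,0,0],
  [0.009,0,0,0,0,0,0],
])

```text
time: 15.4
tool_pos: [0.5154, 0.0371, 0.0983]
tcp_rot: [1.307, 1.144, -1.308]
wrist_force: [-0.3, -0.0, -3.0]
width: 0.128
```

jog_arm([
  [0.002,0,0,0,0,0,0],
  [0.004,0,0,0,0,0,0],
  [0.006,0,0,0,0,0,0],
  [0.006,0,0,0,0,0,0],
])

```text
time: 15.8
tool_pos: [0.5151, 0.0371, 0.092]
tcp_rot: [1.307, 1.144, -1.309]
wrist_force: [-0.3, -0.4, -3.2]
width: 0.125
```

```bash
python3 - <<'E'
from h import *
s=monitor.read_state(); print(s['time'],s['tool_pos'],inbed(s['tool_pos']),s['wrist_force'],s['torque'],s['width'])
E
```

```text
15.8 [0.51509949 0.03707245 0.09197231] [-0.03661255 -0.00015667] [-0.31082055 -0.39327885 -3.19109204] [-0.00544081 -0.04653459 -0.06073515] 0.12471858613776106
```

jog_arm([
  [0.002,0.0005,0,0,0,0,0],
  [0.004,0.0005,0,0,0,0,0],
  [0.006,0.0005,0,0,0,0,0],
  [0.008,0.0005,0,0,0,0,0],
  [0.008,0.0005,0,0,0,0,0],
], force=110)

```text
time: 16.3
tool_pos: [0.5152, 0.037, 0.0835]
tcp_rot: [1.307, 1.145, -1.31]
wrist_force: [-0.5, 0.5, -3.0]
width: 0.124
```

jog_arm([
  [0.002,0,0,0,0,0,0],
  [0.004,0,0,0,0,0,0],
  [0.006,0,0,0,0,0,0],
  [0.006,0,0,0,0,0,0],
])

```text
time: 16.7
tool_pos: [0.5158, 0.037, 0.0779]
tcp_rot: [1.307, 1.144, -1.309]
wrist_force: [0.6, -0.6, 1.8]
width: 0.121
```

```bash
python3 - <<'E'
from h import *
s=monitor.read_state(); print(s['time'],s['tool_pos'],inbed(s['tool_pos']),s['wrist_force'],s['torque'],s['width'],to(s['tool_pos'],YAW))
E
```

```text
16.7 [0.5158059  0.03699666 0.07791823] [-0.03590237 -0.00013669] [ 0.56158571 -0.60365968  1.77432795] [-0.02054252 -0.07462984 -0.01572799] 0.12145327305755109 [0.0, 0.0, 0.0, 0.0004, -0.0002, 0.0014]
```

Springs met, about +4.8 N over the hanging weight. I'll go on to the floor.

jog_arm([
  [0.001,0,0,0,0,0,0],
  [0.002,0,0,0,0,0,0],
  [0.003,0,0,0,0,0,0],
  [0.003,0,0,0,0,0,0],
])

```text
time: 17.1
tool_pos: [0.5161, 0.037, 0.075]
tcp_rot: [1.308, 1.143, -1.308]
wrist_force: [0.9, -0.4, 2.8]
width: 0.118
```

jog_arm([
  [0.001,0,0,0,0,0,0],
  [0.002,0,0,0,0,0,0],
  [0.003,0,0,0,0,0,0],
  [0.003,0,0,0,0,0,0],
])

```text
time: 17.5
tool_pos: [0.5165, 0.0369, 0.0746]
tcp_rot: [1.307, 1.143, -1.308]
wrist_force: [-6.0, -1.4, 19.7]
width: 0.121
```

```bash
python3 - <<'E'
from h import *
s=monitor.read_state(); print(s['time'],s['tool_pos'],inbed(s['tool_pos']),s['wrist_force'],s['torque'],s['width'],to(s['tool_pos'],YAW))
E
```

```text
17.5 [0.51650814 0.03688737 0.07459169] [-0.0351918  -0.00015047] [-5.99548687 -1.35390242 19.73765481] [-0.04232251  1.30919137  0.05163018] 0.12076496034177375 [0.0, 0.0, 0.0, 0.0005, -0.0001, 0.0007]
```

Solid at TCP z 0.0746 (predicted 0.0745) with about 20 N. The target still pushes, so I'll check without jogging.

```bash
python3 - <<'E'
from h import *
for i in range(8): b=imaging.read_camera('side')
s=monitor.read_state(); print(s['time'],s['tool_pos'],s['wrist_force'],s['width'],abs(s['joint_vel']).max())
shot('top','t6')
cv2.imwrite('pics/s6c.png',cv2.resize(b[170:260,220:330],None,fx=6,fy=6,interpolation=cv2.INTER_CUBIC))
E
```

```text
17.9 [0.5165148  0.03689133 0.07460569] [-7.2811487  -0.9381888  19.45635275] 0.12090141853821657 0.002284805998287822
```

View pics/s6c.png

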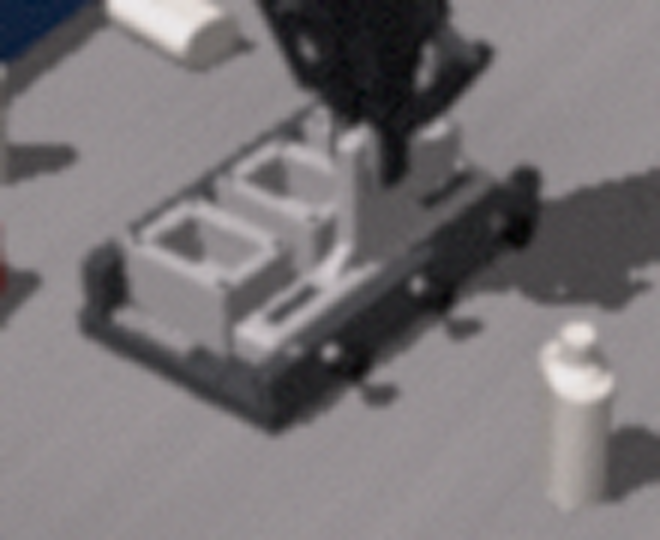

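The picture shows the foot level with the lip top, its end at crop (237–270, 330–360), the nests in a row and the bottles untouched. I'm handing in.

```bash
python3 - <<'E'
from h import *
f=lambda q,z: (1e3*inbed(onz('side',220+(q[0]+.5)/6-.5,170+(q[1]+.5)/6-.5,z))+[3.5,-3.5]).round(1)
print(f((237,330),.036),f((270,360),.036))
finish_job(); s=monitor.read_state(); print(s['time'],s['tool_pos'],s['wrist_force'],s['width'])
E
```

```text
[-26.1  88.2] [-52.8  95.4]
the job is handed in; nothing more can be done
the job is handed in; nothing more can be done
```

The three nests are back against the rear fence in one row. The keeper bar is pressed home in the channel and still gripped. I handed the job in at about 18 s; it reports no verdict.

- **Nests:** each one stopped against the fence at the same finger position, within 0.1 mm. That matches the given front-face position. The top view showed a straight row before I placed the keeper.
- **Keeper:** I took the bar nearest the base by its lug. Its foot passed the lip without touching, met the lift springs on the way down, and went solid at tool height 74.6 mm (expected 74.5 mm).
- **Last force check:** about 19.5 N downward at the wrist, so roughly 22 N on the bed with the bar's weight. It held steady for 0.4 s at 110 N grip, with the foot level with the lip.
- **Position along the row:** the bar is centred to about 2 mm, from the last side view.
- **What disagreed:** the side camera read about 3.5 mm off in x and y against the lifter pins, and I corrected for that. After correction, the last side view put the bar about 3–4 mm nearer the lip than the arm did (tool at x -35.2 mm, target -36). I relied on the arm's reading and on the foot having dropped in freely. A 6–7 N sideways force remains at the wrist while pressing.
- **Bystanders:** those in the last side view looked undisturbed, and I saw no contact with any of them. I did not measure them again at the end.

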